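# Steady the rocking prep board

## Robot

A 6-joint arm with a two-finger parallel gripper is mounted at the origin on the work surface. World frame = base frame: x ahead of the robot, y to its left, z up, the work surface at z = 0. Lengths are in m, angles in rad, forces in N, time in s.
With the tool pointing down it reaches from about 0.3 to 0.875 m from the base axis. Payload 6.4 kg.
Tool frame: the origin (TCP) lies at the very end of the fingers, on their centre line; the grasp point (between the pads) lies 19 mm behind it; z points along the fingers, y is the direction in which the jaws open and shut (so a half turn about z gives the same grasp; the last joint's range is limited). The gripper opens to 88 mm and grips with 3 to 60 N. Pads are 18 mm wide; open, the fingers measure 123 mm over their backs; the gripper's body (75 mm by 187 mm) begins 45 mm behind the grasp point.
Start: joints at [-1.392, 0.181, 1.607, -0, 1.354, -0.206], TCP at [0.216, -0.533, 0.239] pointing down, gripper open.
Joint ranges: [-2.99, 2.99], [-0.89, 2.07], [0.3, 2.58], [-1.14, 4.28], [0, 2.63], [-3.12, 3.12]. Speed limits (rad/s): [2.57, 2.57, 3.01, 3.14, 3.14, 3.14].

## Interface

Orientations are given as a unit quaternion [w, x, y, z].
In Python, from station import ctrl gives the robot as it stands. The module is installed in compiled form; this text tells all that it offers.
- The arm moves only by the tool jog_arm, never from a script. Its argument "steps" is a list of rows, each an object with "travel": the shift along the world's x, y, z in mm, a list of three; "rot": the turn, a rotation vector about the world's x, y, z in degrees, a list of three; "jaw": the opening in per cent of the stroke, from 0 (shut) to 100 (fully open). A call has 1 to 12 rows; each row is the pose to reach, as a shift and turn from the pose measured when the call began; what a row does not reach only later rows make up. A row lasts 1/10 s, in which the tool goes at most 50 mm and 8.59 degrees, less where a joint would pass 70% of its speed; a pose out of reach is approached as far as the arm can. A call with a gripper value outside its range is refused whole. The fingers move at their own pace and stop on an object; "grip_force" is the grip in N (left out, the last holds). Time passes only in rows, so rows that repeat a pose let the fingers close. It gives the time, the measured TCP pose, the force and the opening at its end, in the units of the state.
- ctrl.state(): the state, without advancing time (a new reading comes with each control period).
- ctrl.read_camera(name): name is "side" or "top" or "wrist"; returns a dict with "image" (400x640x3 uint8, red, green, blue), "fx", "fy", "cx", "cy" (pixels), "world_from_camera" (4x4, takes a point from camera to world coordinates). Camera axes: x right, y down, z forward; pixel columns grow to the right and rows downward; lengths in m; the calibration is good to about 2 mm. A picture is of the moment at which its call begins. There is no depth.
- ctrl.sign_off(): hands the job in, once; it reports no verdict.
The state is a dict: "t": time; "joint_positions": joint angles; "dq": joint speeds; "effort": joint torques, N m; "eef_pos": TCP position; "orientation": TCP orientation; "ft_force": force on the tool from outside, world axes, zero at the start; "wrist_torque": the same for the moment, N m; "gripper_width": finger opening in m.
Only numpy, scipy, OpenCV 4.12 (cv2) and the standard library are available. Lean on these libraries where they do the work, as an engineer would, in place of code of your own. Each camera call takes 0.05 s, during which the arm holds its last target.

## Task

The wooden prep board on the counter rocks because its green foot is screwed too far up. Turn the green wing knob clockwise, seen from above, until its wing lines up with the three white wings along the board's long sides and the board sits flat on all four feet, then let go. Do not shift the board or disturb the glass bowl standing on it.

Things in the scene. Friction and masses are not known exactly. Their poses are not given: they have to be found in the camera images.
- board: Pale wood prep board 300 x 240 x 18 mm, 1.9 kg, loose on four rubber screw feet at x +-120, y +-90 mm, each topped by a wing knob. Origin under its centre at sole level; x along its long side, z up; top 45 mm above the origin. Three knobs are white, right and fixed, wings along x. The one at x -120, y +90 is green, its foot too short at first: the board dips about 2 degrees at that corner.
- green_foot (a joint): Turn of the green knob in rad, growing clockwise from above, range 0 to 2.2; starts at 0.05 to 0.6; 1.5 is level, wing parallel to board x. One grasp does it. 4 mm of foot travel per rad: clockwise drives the foot down. Stays where left; takes about 0.1 N m. The foot stands on the counter, so while turned the knob keeps its height and the board corner rises up to 6 mm.
- green_knob (a point): Point on the green knob's axis, in the upper part of its wing, about 78 mm above the counter. The wing is an upright bar 50 mm long (point x), 14 mm thick (point y), 36 mm tall; its top is 14 mm above this point. Under it a round flange, 48 mm across, top 21 mm below this point. Site z is the screw axis, up; the frame turns with the knob.
- bowl: Small clear glass bowl, 100 mm wide at the rim, 50 mm tall, 0.25 kg, standing loose on the middle of the board. Origin at the centre of its underside, z up.
Not all that is in view belongs to the job. There is more than one size of the bowl; the job needs the largest.

How it is judged:
At the end, for the whole second after the job is handed in: The green foot reads 1.5 within 0.3 rad (about 17 degrees), the board is level within 0.013 rad (0.75 degree), at rest and within 30 mm of where it stood, and the bowl stands upright (within 0.1 rad) on the board (value of joint green_foot between 1.2 and 1.8 rad and angle between board's own z axis and vertical below 0.013 rad and distance of board from where it was at the start of the episode below 0.03 m and linear speed of board below 0.02 m/s and angle between bowl's own z axis and vertical below 0.1 rad and height (world z) of bowl between 0.035 and 0.06 m); the robot touches nothing.
It fails at once if the glass bowl is knocked or moved by more than 40 mm (distance of bowl from where it was at the start of the episode above 0.04 m).
It also fails if it takes over 32 s, if anything falls off the work surface, if the arm or the gripper's body presses on something with over 40 N, if the wrist force passes 120 N, or if a joint passes its speed limit or range.

## Working session

There is one attempt and no reset: what is moved stays moved. The work goes in short steps, Python scripts to look and compute and a tool call to move; the robot and the scene stay as the last step left them, time stands still between calls to the robot, and variables do not carry over. Pictures are saved under pics/ and viewed, and the job is handed in when it is done.

Besides the shell and the picture viewer there is one more tool, called after "Emit:" by a JSON object that holds its "api" and its "payload", one argument or row to a line. jog_arm: Moves the arm, as the interface text tells. Its arguments: {"type":"object","properties":{"steps":{"type":"array","items":{"type":"object","properties":{"travel":{"type":"array","items":{"type":"number"}},"rot":{"type":"array","items":{"type":"number"}},"jaw":{"type":"number"}}}},"grip_force":{"type":"number"}},"required":["steps"]}

```bash
mkdir -p pics; python3 - <<'E'
from station import ctrl
import cv2,numpy as np,pickle
d={}
for n in ("side","top"):
    r=ctrl.read_camera(n);d[n]=r
    cv2.imwrite(f"pics/{n}0.png",r["image"][:,:,::-1])
    print(n,r["fx"],r["cx"],r["cy"],np.round(r["world_from_camera"],3).tolist())
pickle.dump(d,open("d0.pkl","wb"))
s=ctrl.state();print(s["t"],s["eef_pos"],s["orientation"])
E
```

```text
side 392.95984019956524 310.70249196912806 197.90197268563267 [[-0.868, -0.375, 0.326, 0.435], [-0.497, 0.667, -0.555, 0.329], [-0.009, -0.643, -0.766, 0.62], [0.0, 0.0, 0.0, 1.0]]
top 504.16990534686454 306.21993125105075 201.95676312029983 [[0.022, -0.991, 0.131, 0.548], [-0.999, -0.024, -0.021, -0.052], [0.024, -0.13, -0.991, 1.036], [0.0, 0.0, 0.0, 1.0]]
0.1 [ 0.21578675 -0.53245113  0.23791107] [-7.87271086e-04  9.81548386e-01  1.91212305e-01  2.40605100e-05]
```

View pics/side0.png

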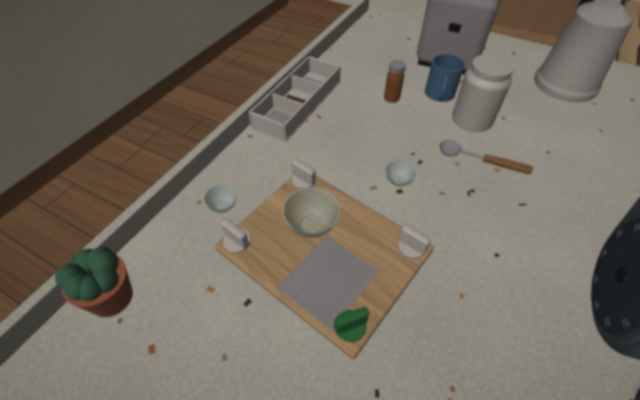

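View pics/top0.png

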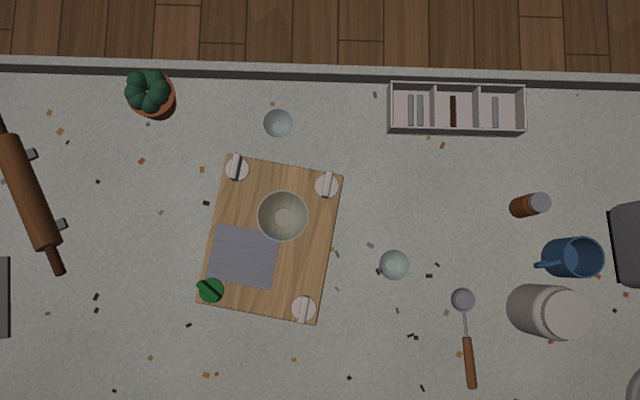

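The top view shows the green knob near (210,290), white knobs near (237,167), (327,184) and (303,308), and the bowl near (283,216). I'll zoom in to get the wing's direction.

```bash
cat > h.py <<'E'
import numpy as np
def ray(r,u,v,z):
    T=r["world_from_camera"];p=T[:3,:3]@np.array([(u-r["cx"])/r["fx"],(v-r["cy"])/r["fy"],1.]);c=T[:3,3]
    return c+p*(z-c[2])/p[2]
def proj(r,P):
    T=r["world_from_camera"];q=T[:3,:3].T@(np.asarray(P)-T[:3,3]);return np.array([r["fx"]*q[0]/q[2]+r["cx"],r["fy"]*q[1]/q[2]+r["cy"]])
E
python3 - <<'E'
import cv2,pickle,numpy as np
d=pickle.load(open("d0.pkl","rb"))
def crop(n,u0,v0,w,h,k):
    return cv2.resize(d[n]["image"][v0:v0+h,u0:u0+w],None,fx=k,fy=k,interpolation=cv2.INTER_CUBIC)[:,:,::-1]
a=crop("top",185,265,50,50,8);b=crop("side",325,295,50,50,8)
g=np.clip(np.hstack([a,b]).astype(float)*1.8,0,255).astype(np.uint8)
cv2.imwrite("pics/z0.png",g)
E
```

```text
(no output)
```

View pics/z0.png

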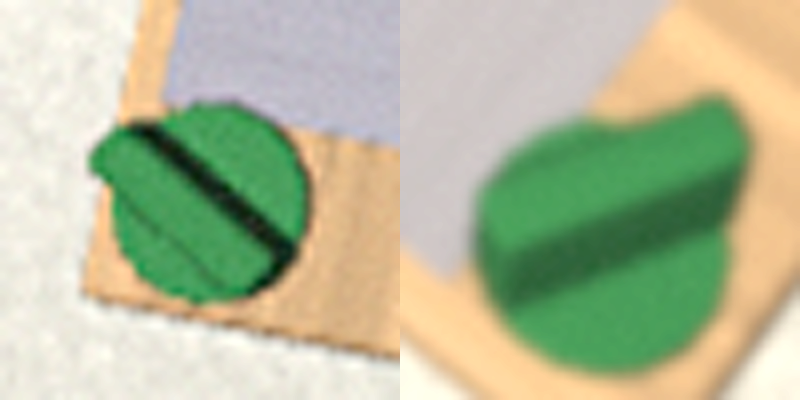

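```bash
python3 - <<'E'
import cv2,pickle,numpy as np
from h import *
from scipy.optimize import minimize
d=pickle.load(open("d0.pkl","rb"))
M={}
for n in d:
    hsv=cv2.cvtColor(d[n]["image"],cv2.COLOR_RGB2HSV)
    m=((hsv[...,0]>50)&(hsv[...,0]<85)&(hsv[...,1]>120)).astype(np.uint8)
    z=np.zeros_like(m);u,v=(210,290) if n=="top" else (350,323)
    z[v-28:v+28,u-28:u+28]=m[v-28:v+28,u-28:u+28];M[n]=z
    print(n,z.sum())
def hulls(r,x,y,th,z):
    c,s=np.cos(th),np.sin(th);w=[]
    for a in(-.025,.025):
        for b in(-.007,.007):
            for h in(z+.014,z-.021): w.append(proj(r,[x+c*a-s*b,y+s*a+c*b,h]))
    f=[proj(r,[x+.024*np.cos(t),y+.024*np.sin(t),h]) for t in np.linspace(0,6.28,40) for h in(z-.021,z-.028)]
    return w,f
def cost(p,full=False):
    e=0
    for n in d:
        k=4;S=np.zeros((224,224),np.uint8);u,v=(210,290) if n=="top" else (350,323)
        for q in hulls(d[n],p[0],p[1],p[2],.078):
            q=np.array([((a-u+28+.5)*k,(b-v+28+.5)*k) for a,b in q],np.float32)
            cv2.fillConvexPoly(S,cv2.convexHull(np.round(q).astype(np.int32)),1)
        m=cv2.resize(M[n][v-28:v+28,u-28:u+28],(224,224),interpolation=cv2.INTER_NEAREST)
        if n=="top": # include dark side: fill hull gaps
            m=cv2.morphologyEx(m,cv2.MORPH_CLOSE,np.ones((21,21),np.uint8))
        e+=np.sum(m!=S)/16
    return e
x0=ray(d["top"],207.5,290.9,.092)[:2];print(x0)
best=None
for t in np.radians(range(20,75,6)):
    r=minimize(cost,[*x0,t],method="Nelder-Mead",options=dict(initial_simplex=[[*x0,t],[x0[0]+.008,x0[1],t],[x0[0],x0[1]+.008,t],[x0[0],x0[1],t+.15]]))
    if best is None or r.fun<best.fun:best=r
print(best.x,np.degrees(best.x[2]),best.fun)
# wing edge from top image, in crop px -> world top face edges
for a,b in (((100,165),(215,285)),((135,125),(270,250))):
    P=ray(d["top"],185+a[0]/8,265+a[1]/8,.092);Q=ray(d["top"],185+b[0]/8,265+b[1]/8,.092)
    print("edge",np.degrees(np.arctan2(*(P-Q)[1::-1])),P,Q)
# white knobs
W=[ray(d["top"],*p,.057) for p in((237,168),(327,185),(303,309))];print(np.round(W,4))
for p in((237,168),(303,309)):pass
print("board x", np.degrees(np.arctan2(*(W[1]-W[2])[1::-1])),"y",np.degrees(np.arctan2(*(W[0]-W[1])[1::-1]))-90)
print("canister",ray(d["top"],515,310,0))
r=d["top"];img=d["top"]["image"].copy()
big=cv2.resize(img[140:330,180:360],None,fx=4,fy=4,interpolation=cv2.INTER_CUBIC)
w,f=hulls(r,*best.x,.078)
for q in(w,f):cv2.polylines(big,[cv2.convexHull(np.array([((a-180+.5)*4,(b-140+.5)*4) for a,b in q],np.int32))],True,(255,0,0))
cv2.imwrite("pics/fit0.png",big[:600,:,::-1])
E
```

```text
side 723
top 446
[0.50311845 0.10543336]
[0.50408873 0.10490273 1.07876335] 61.80858685059834 389.0
edge 46.04118004475687 [0.51230267 0.12419454 0.092     ] [0.48571434 0.09662188 0.092     ]
edge 49.314117950815564 [0.52155406 0.11662476 0.092     ] [0.49386081 0.08441233 0.092     ]
[[ 0.7412  0.0646  0.057 ]
 [ 0.7118 -0.1134  0.057 ]
 [ 0.4712 -0.0715  0.057 ]]
board x -9.885727753116782 y -9.375158637501656
canister [ 0.47319076 -0.50447523  0.        ]
```

View pics/fit0.png

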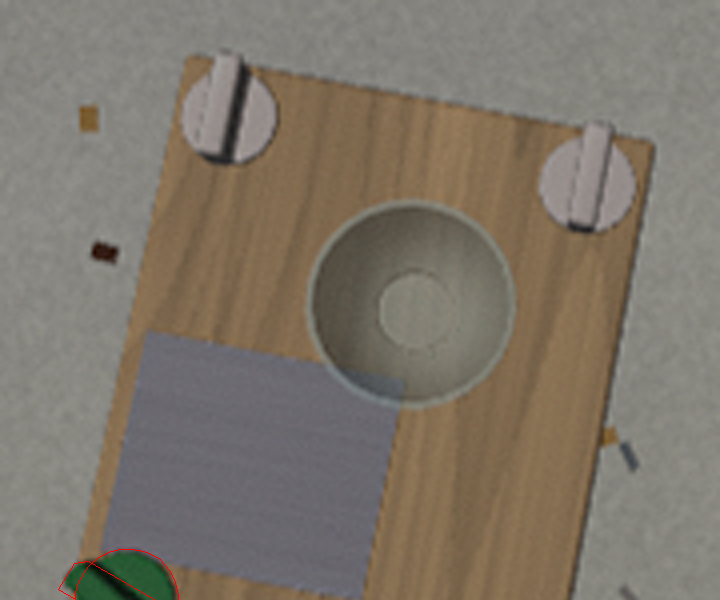

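```bash
cat > ov.py <<'E'
import cv2,numpy as np
from h import *
def ov(d,x,y,th,fn,z=.078):
    out=[]
    for n in d:
        r=d[n];u,v=[int(round(t)) for t in proj(r,[x,y,z])]
        k=10;c=19
        b=cv2.resize(r["image"][v-c:v+c+1,u-c:u+c+1],None,fx=k,fy=k,interpolation=cv2.INTER_CUBIC).astype(float)
        b=np.clip(b*1.7,0,255).astype(np.uint8)
        T=lambda P:tuple(int(round((t-o+c+.5)*k)) for t,o in zip(proj(r,P),(u,v)))
        co,s=np.cos(th),np.sin(th)
        L=lambda a,bb,h:[x+co*a-s*bb,y+s*a+co*bb,h]
        for h in(z+.014,z-.021):
            cv2.polylines(b,[np.array([T(L(a,q,h)) for a,q in((-.025,-.007),(.025,-.007),(.025,.007),(-.025,.007))])],True,(255,0,0) if h>z else (255,255,0))
        cv2.polylines(b,[np.array([T([x+.024*np.cos(t),y+.024*np.sin(t),z-.021]) for t in np.linspace(0,6.28,40)])],True,(0,0,255))
        out.append(b)
    cv2.imwrite(fn,np.hstack(out)[:,:,::-1])
E
python3 - <<'E'
import pickle,numpy as np
from ov import ov
d=pickle.load(open("d0.pkl","rb"))
ov(d,.504,.105,np.radians(47.5),"pics/ov1.png")
E
```

```text
(no output)
```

View pics/ov1.png

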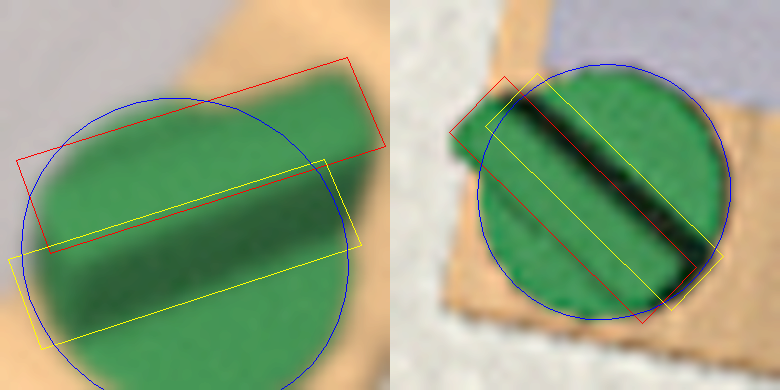

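The knob model overlays both views well: the axis is at about (0.504, 0.105), the wing at about 48° and the board's x at -9.6°. That leaves a clockwise turn of about 57.6°. Next I move above the knob with the jaws across the wing.

Emit:
{"api": "jog_arm", "payload": {
  "steps": [
    {"travel": [20,45,0],"rot": [0,0,6],"jaw": 60},
    {"travel": [40,90,0],"rot": [0,0,12],"jaw": 60},
    {"travel": [60,135,0],"rot": [0,0,18],"jaw": 60},
    {"travel": [80,180,0],"rot": [0,0,26],"jaw": 60},
    {"travel": [100,225,0],"rot": [0,0,26],"jaw": 60},
    {"travel": [120,270,0],"rot": [0,0,26],"jaw": 60},
    {"travel": [140,315,0],"rot": [0,0,26],"jaw": 60},
    {"travel": [160,360,0],"rot": [0,0,26],"jaw": 60},
    {"travel": [180,405,0],"rot": [0,0,26],"jaw": 60},
    {"travel": [200,450,0],"rot": [0,0,26],"jaw": 60},
    {"travel": [220,495,0],"rot": [0,0,26],"jaw": 60},
    {"travel": [240,540,0],"rot": [0,0,26],"jaw": 60}
  ]
}}

```text
t: 1.3
eef_pos: [0.456, 0.0097, 0.2379]
orientation: [-0.001, 0.913, 0.407, -0.0]
ft_force: [0.5, -0.7, 0.8]
gripper_width: 0.0533
```

Emit:
{"api": "jog_arm", "payload": {
  "steps": [
    {"travel": [20,40,-10],"rot": [0,0,0],"jaw": 60},
    {"travel": [38,75,-40],"rot": [0,0,0],"jaw": 60},
    {"travel": [48,95,-75],"rot": [0,0,0],"jaw": 60},
    {"travel": [48,95,-110],"rot": [0,0,0],"jaw": 60},
    {"travel": [48,95,-120],"rot": [0,0,0],"jaw": 60},
    {"travel": [48,95,-120],"rot": [0,0,0],"jaw": 60}
  ]
}}

```text
t: 1.9
eef_pos: [0.5024, 0.1046, 0.1163]
orientation: [-0.002, 0.913, 0.407, -0.002]
ft_force: [0.4, 0.2, 0.2]
gripper_width: 0.0528
```

```bash
python3 - <<'E'
from station import ctrl
import cv2,numpy as np
from h import *
r=ctrl.read_camera("wrist");b=cv2.resize(r["image"],None,fx=1.2,fy=1.2)[:,:,::-1].copy()
x,y,th=.504,.105,np.radians(48)
for h in(.092,.057):
    q=[proj(r,[x+np.cos(th)*a-np.sin(th)*c,y+np.sin(th)*a+np.cos(th)*c,h])*1.2 for a,c in((-.025,-.007),(.025,-.007),(.025,.007),(-.025,.007))]
    cv2.polylines(b,[np.array(q,np.int32)],True,(0,0,255))
cv2.imwrite("pics/w1.png",b)
s=ctrl.state();print(s["eef_pos"],s["ft_force"])
E
```

```text
[0.50383585 0.10431446 0.11804625] [-0.07955111 -0.33631563  0.63683075]
```

View pics/w1.png

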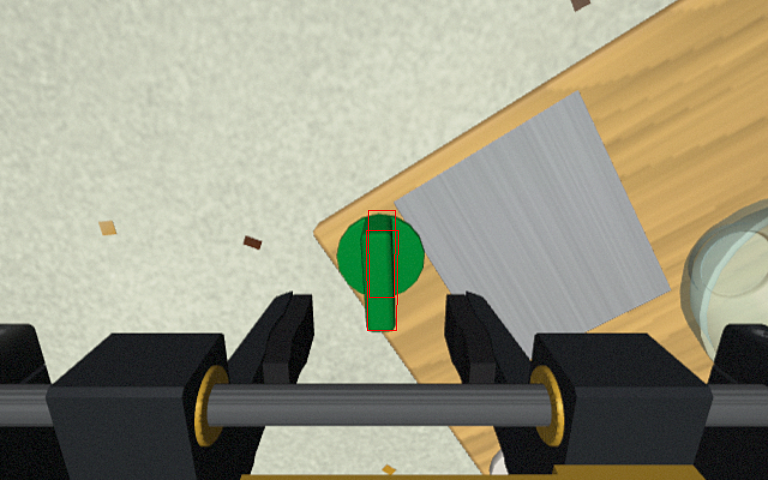

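The wrist view shows the wing at (380,270), midway between the fingers, with its long axis square to the jaw. I'll descend and grip.

Emit:
{"api": "jog_arm", "payload": {
  "steps": [
    {"travel": [0,1,-20],"rot": [0,0,0],"jaw": 60},
    {"travel": [0,1,-40],"rot": [0,0,0],"jaw": 60},
    {"travel": [0,1,-54],"rot": [0,0,0],"jaw": 60},
    {"travel": [0,1,-54],"rot": [0,0,0],"jaw": 60},
    {"travel": [0,1,-54],"rot": [0,0,0],"jaw": 40},
    {"travel": [0,1,-54],"rot": [0,0,0],"jaw": 20},
    {"travel": [0,1,-54],"rot": [0,0,0],"jaw": 10},
    {"travel": [0,1,-54],"rot": [0,0,0],"jaw": 5},
    {"travel": [0,1,-54],"rot": [0,0,0],"jaw": 5},
    {"travel": [0,1,-54],"rot": [0,0,0],"jaw": 5}
  ],
  "grip_force": 25
}}

```text
t: 2.95
eef_pos: [0.5037, 0.1057, 0.0644]
orientation: [-0.001, 0.913, 0.407, -0.001]
ft_force: [-3.4, 3.3, 4.6]
gripper_width: 0.0139
```

Emit:
{"api": "jog_arm", "payload": {
  "steps": [
    {"travel": [0,0,0],"rot": [0,0,-2],"jaw": 5},
    {"travel": [0,0,0],"rot": [0,0,-5],"jaw": 5},
    {"travel": [0,0,0],"rot": [0,0,-8],"jaw": 5},
    {"travel": [0,0,0],"rot": [0,0,-11],"jaw": 5},
    {"travel": [0,0,0],"rot": [0,0,-14],"jaw": 5},
    {"travel": [0,0,0],"rot": [0,0,-17],"jaw": 5},
    {"travel": [0,0,0],"rot": [0,0,-20],"jaw": 5},
    {"travel": [0,0,0],"rot": [0,0,-23],"jaw": 5},
    {"travel": [0,0,0],"rot": [0,0,-26],"jaw": 5},
    {"travel": [0,0,0],"rot": [0,0,-28],"jaw": 5},
    {"travel": [0,0,0],"rot": [0,0,-28],"jaw": 5}
  ],
  "grip_force": 30
}}

```text
t: 4.05
eef_pos: [0.5042, 0.1049, 0.0643]
orientation: [-0.0, 0.985, 0.174, 0.0]
ft_force: [1.4, -3.6, -2.0]
gripper_width: 0.0133
```

```bash
python3 - <<'E'
from station import ctrl
import cv2,numpy as np
a=ctrl.read_camera("wrist")["image"]
b=ctrl.read_camera("top")["image"]
b=cv2.resize(b[120:340,150:390],(640,587))
cv2.imwrite("pics/w2.png",a[:,:,::-1]);cv2.imwrite("pics/t2.png",b[:,:,::-1])
s=ctrl.state();print(s["t"],s["eef_pos"],s["ft_force"],s["wrist_torque"],s["gripper_width"])
E
```

```text
4.15 [0.50414969 0.10492394 0.06434222] [ 2.89222592 -5.58524291 -2.92657313] [-0.79246447 -0.46591844  0.03912783] 0.01394836788808994
```

View pics/w2.png

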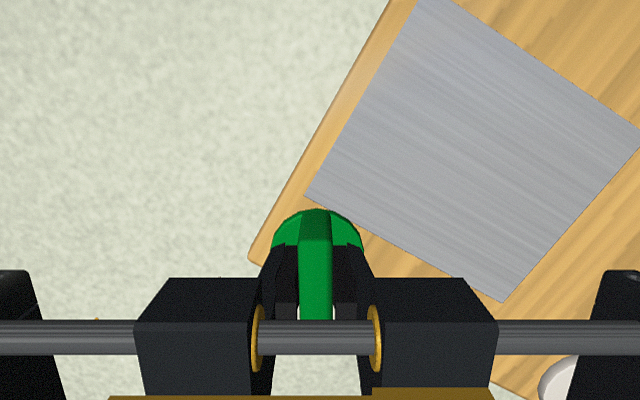

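View pics/t2.png

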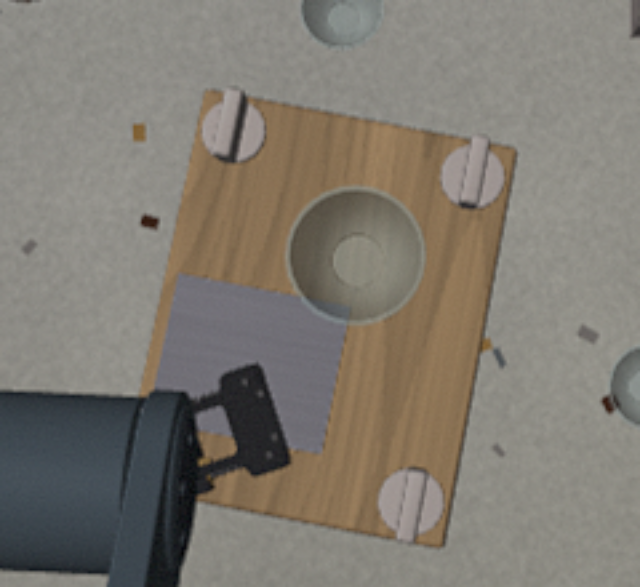

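The wing is turning with the jaws, and the board and bowl haven't moved. I'll do the remaining 30°.

Emit:
{"api": "jog_arm", "payload": {
  "steps": [
    {"travel": [0,0,0],"rot": [0,0,-2],"jaw": 5},
    {"travel": [0,0,0],"rot": [0,0,-5],"jaw": 5},
    {"travel": [0,0,0],"rot": [0,0,-8],"jaw": 5},
    {"travel": [0,0,0],"rot": [0,0,-11],"jaw": 5},
    {"travel": [0,0,0],"rot": [0,0,-14],"jaw": 5},
    {"travel": [0,0,0],"rot": [0,0,-17],"jaw": 5},
    {"travel": [0,0,0],"rot": [0,0,-20],"jaw": 5},
    {"travel": [0,0,0],"rot": [0,0,-23],"jaw": 5},
    {"travel": [0,0,0],"rot": [0,0,-26],"jaw": 5},
    {"travel": [0,0,0],"rot": [0,0,-28],"jaw": 5},
    {"travel": [0,0,0],"rot": [0,0,-30],"jaw": 5},
    {"travel": [0,0,0],"rot": [0,0,-30],"jaw": 5}
  ]
}}

```text
t: 5.35
eef_pos: [0.5045, 0.1041, 0.0641]
orientation: [0.0, 0.996, -0.086, 0.001]
ft_force: [2.4, -5.2, -3.8]
gripper_width: 0.0139
```

```bash
python3 - <<'E'
from station import ctrl
import cv2,numpy as np
a=ctrl.read_camera("wrist")["image"]
cv2.imwrite("pics/w3.png",a[:,:,::-1])
s=ctrl.state();print(s["t"],s["eef_pos"],s["orientation"],s["ft_force"],s["wrist_torque"],s["gripper_width"])
E
```

```text
5.4 [0.5045433  0.10407056 0.06413113] [ 1.33126817e-04  9.96304384e-01 -8.58906888e-02  5.88674193e-04] [ 2.29161019 -6.28126749 -3.61045686] [-0.69721421 -0.52167393  0.02232652] 0.0141379285385162
```

View pics/w3.png

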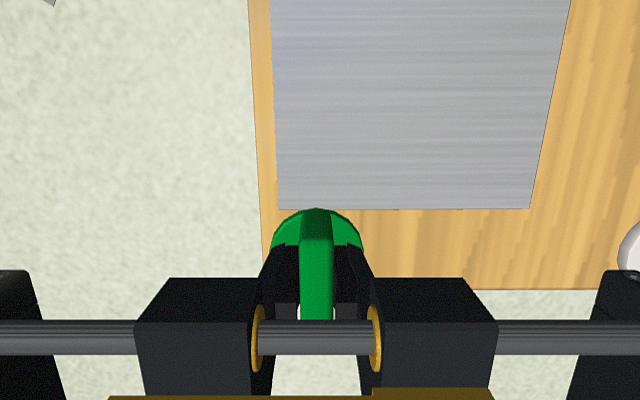

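The wing at (317,270) now runs parallel to the board's long edge. I'll open the jaws and lift straight up.

Emit:
{"api": "jog_arm", "payload": {
  "steps": [
    {"travel": [0,0,0],"rot": [0,0,0],"jaw": 15},
    {"travel": [0,0,0],"rot": [0,0,0],"jaw": 25},
    {"travel": [0,0,0],"rot": [0,0,0],"jaw": 40},
    {"travel": [0,0,0],"rot": [0,0,0],"jaw": 60},
    {"travel": [0,0,0],"rot": [0,0,0],"jaw": 60},
    {"travel": [0,0,20],"rot": [0,0,0],"jaw": 60},
    {"travel": [0,0,50],"rot": [0,0,0],"jaw": 60},
    {"travel": [0,0,90],"rot": [0,0,0],"jaw": 60},
    {"travel": [-40,20,130],"rot": [0,0,0],"jaw": 60},
    {"travel": [-80,40,150],"rot": [0,0,0],"jaw": 60},
    {"travel": [-120,60,150],"rot": [0,0,0],"jaw": 60},
    {"travel": [-120,60,150],"rot": [0,0,0],"jaw": 60}
  ]
}}

```text
t: 6.6
eef_pos: [0.3809, 0.166, 0.2147]
orientation: [-0.0, 0.996, -0.084, 0.001]
ft_force: [-0.1, 0.2, 0.6]
gripper_width: 0.0527
```

```bash
python3 - <<'E'
from station import ctrl
import cv2,numpy as np,pickle
d={n:ctrl.read_camera(n) for n in("side","top")}
pickle.dump(d,open("d4.pkl","wb"))
from ov import ov
ov(d,.505,.105,np.radians(-9.6),"pics/ov4.png")
b=cv2.resize(d["top"]["image"][120:340,150:390],(640,587))
cv2.imwrite("pics/t4.png",b[:,:,::-1])
s=ctrl.state();print(s["t"],s["eef_pos"],s["ft_force"])
E
```

```text
6.7 [0.38412676 0.16461675 0.21458423] [0.85213104 0.07090983 0.83229769]
```

View pics/ov4.png

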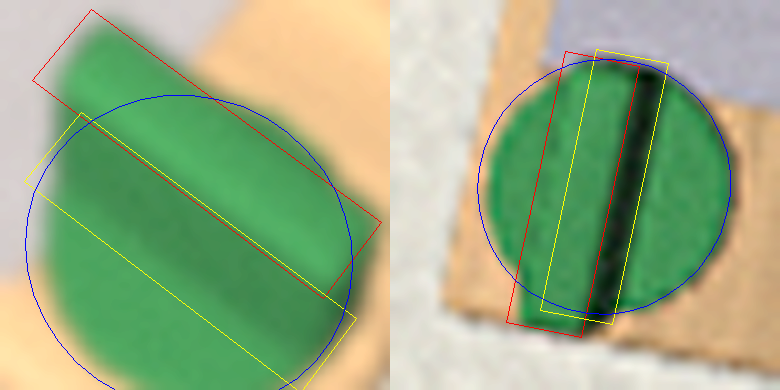

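View pics/t4.png

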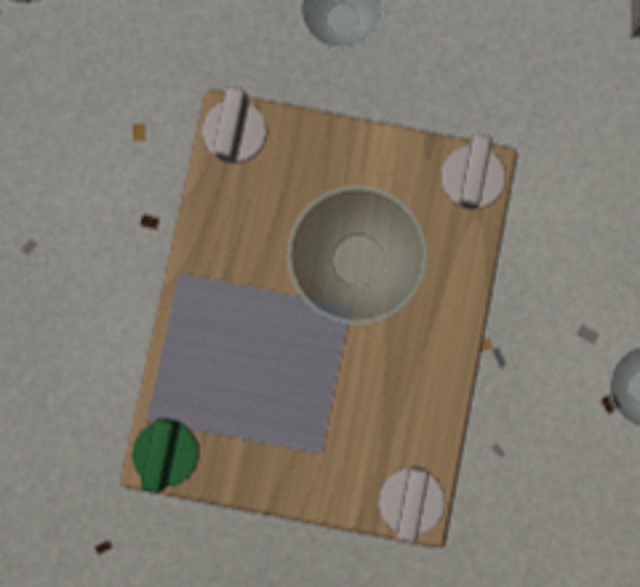

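The green wing now overlays the -9.6° model in both views and runs parallel to the white wings. The bowl hasn't moved, and the arm is clear at z = 0.21 m. Handing in.

```bash
python3 - <<'E'
from station import ctrl
print(ctrl.sign_off())
E
```

```text
the job is handed in; nothing more can be done
None
```

I gripped the green wing once at 25–30 N and turned it about 58° clockwise. I then opened the jaws, lifted straight up and backed off, and handed the job in at about 6.7 s.

- **Wing:** in the last side and top pictures it lies along the board's long sides, parallel to the white wings to within a few degrees. I estimate the foot reads about 1.5.
- **Board and bowl:** they look the same in the top view as before the turn, to within about a pixel.
- **Forces:** the wrist force read a few newtons each time I checked while gripping. After release it was near zero, with the arm clear.
- **Board level:** I didn't measure the tilt directly; I infer it from the wing angle.
- **Failed check:** my first automatic silhouette fit of the wing gave 62° with a poor match. I dropped it for 48°, from edge measurements and overlays, which the wrist camera confirmed before I gripped.

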